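# Build the tiered dessert stand

### The job

Build the dessert stand for this place on the round porcelain charger: the largest of the three white tiers in the middle of the charger, then the medium one on it, then the smallest, and last the brass candle holder on the very top, each foot down over the knob below so that it sits flat and the tower stands upright. Set every piece down gently, without dropping it, and do not knock over a wine glass.

Things in the scene. Friction and masses are not known exactly. Their poses are not given: they have to be found in the camera images.
- large_tier: Loose white gilt-rimmed porcelain tier (320 g): plate 150 mm wide on a hollow foot, a knob in its middle. Origin: centre of underside, z up its axis (round). Foot: tube 56 mm outside, 48 inside, open below, cavity 40 mm deep. Plate from 40 to 46 mm (rim 48), knob 26 mm in diameter from 46 to 78 mm: grip it from above. The next foot goes over the knob and rests on the plate. Largest.
- medium_tier: Loose white gilt-rimmed porcelain tier (250 g): plate 120 mm wide on a hollow foot, a knob in its middle. Origin: centre of underside, z up its axis (round). Foot: tube 56 mm outside, 48 inside, open below, cavity 40 mm deep. Plate from 40 to 46 mm (rim 48), knob 26 mm in diameter from 46 to 78 mm: grip it from above. The next foot goes over the knob and rests on the plate. Middle size.
- small_tier: Loose white gilt-rimmed porcelain tier (180 g): plate 90 mm wide on a hollow foot, a knob in its middle. Origin: centre of underside, z up its axis (round). Foot: tube 56 mm outside, 48 inside, open below, cavity 40 mm deep. Plate from 40 to 46 mm (rim 48), knob 26 mm in diameter from 46 to 78 mm: grip it from above. The next foot goes over the knob and rests on the plate. Smallest.
- candle: Loose brass holder with unlit ivory candle (220 g). Origin: centre of underside, z up its axis (round). Hollow foot: tube 56 mm outside, 48 inside, open below, cavity 40 mm deep, goes over a knob. Drip pan 66 mm wide from 40 to 46 mm, socket up to 34 mm wide from 46 to 66, candle 24 mm in diameter from 66 to 136 mm (wick 142): grip it from above.
- charger: Fixed round white porcelain charger plate with a gilt rim, 170 mm across, lying flat on the table. Origin: centre of its underside; its flat top is 8 mm above that (rim 11 mm). The tower is built on its middle. It swaps sides with the sweets tray from start to start.
- sweets_tray: Fixed rectangular brass tray with six round sweets, 150 x 130 mm, 27 mm high; not the place for the tower. Origin: centre of its underside.
- glass_left: Loose stemmed wine glass with a gilt rim, 150 mm tall, foot 64 mm across, standing to the robot's left of the charger and tray. Origin: centre of the foot's underside, z up. Must stay standing.
- glass_right: The same glass, to the robot's right of the charger and tray. Origin: centre of the foot's underside, z up. Must stay standing.

How it is judged:
On the way, in this order (a step that is already met when the one before it is completed fails the run):
1. the large tier stands centred on the round charger, let go (horizontal distance between large_tier and charger below 0.015 m and z of large_tier in the frame of charger between 0.004 and 0.012 m and angle between large_tier's own z axis and vertical below 0.06 rad and contact force between the fingers and large_tier below 0.05 N), for 0.2 s.
2. the medium tier is seated over the large tier's knob, let go (horizontal distance between medium_tier and large_tier below 0.01 m and z of medium_tier in the frame of large_tier between 0.042 and 0.05 m and angle between medium_tier's own z axis and vertical below 0.06 rad and contact force between the fingers and medium_tier below 0.05 N), for 0.2 s.
3. the small tier is seated over the medium tier's knob, let go (horizontal distance between small_tier and medium_tier below 0.01 m and z of small_tier in the frame of medium_tier between 0.042 and 0.05 m and angle between small_tier's own z axis and vertical below 0.06 rad and contact force between the fingers and small_tier below 0.05 N), for 0.2 s.
4. the candle is seated over the small tier's knob, let go (horizontal distance between candle and small_tier below 0.01 m and z of candle in the frame of small_tier between 0.042 and 0.05 m and angle between candle's own z axis and vertical below 0.06 rad and contact force between the fingers and candle below 0.05 N), for 0.2 s.
At the end, for the whole second after the job is handed in: Large tier on the charger, within 15 mm of its centre; medium on large, small on medium, candle on small, each within 10 mm of the axis below and seated (origin 46 mm above the one below, within 4 mm); all upright within 0.06 rad, released and at rest (all of step 1 and all of step 2 and all of step 3 and all of step 4 and linear speed of each of large_tier, medium_tier, small_tier, candle below 0.02 m/s and angular speed of each of large_tier, medium_tier, small_tier, candle below 0.2 rad/s); the robot touches nothing.
It fails at once if the large tier is dropped (falls freely, untouched by the fingers, faster than 0.6 m/s: about 2 cm) (linear speed of large_tier above 0.6 m/s and contact force between the fingers and large_tier below 0.05 N).
It fails at once if the medium tier is dropped (falls freely, untouched by the fingers, faster than 0.6 m/s: about 2 cm) (linear speed of medium_tier above 0.6 m/s and contact force between the fingers and medium_tier below 0.05 N).
It fails at once if the small tier is dropped (falls freely, untouched by the fingers, faster than 0.6 m/s: about 2 cm) (linear speed of small_tier above 0.6 m/s and contact force between the fingers and small_tier below 0.05 N).
It fails at once if the candle is dropped (falls freely, untouched by the fingers, faster than 0.6 m/s: about 2 cm) (linear speed of candle above 0.6 m/s and contact force between the fingers and candle below 0.05 N).
It fails at once if a wine glass is knocked over (angle between any of glass_left, glass_right's own z axis and vertical above 0.5 rad).
It also fails if it takes over 115 s, if anything falls off the work surface, if the arm or the gripper's body presses on something with over 40 N, if the wrist force passes 120 N, or if a joint passes its speed limit or range.

### The arm

A 7-joint arm with a two-finger parallel gripper is mounted at the origin on the work surface. World frame = base frame: x ahead of the robot, y to its left, z up, the work surface at z = 0. Lengths are in m, angles in rad, forces in N, time in s.
With the tool pointing down it reaches from about 0.425 to 0.875 m from the base axis. Payload 4.7 kg.
Tool frame: the origin (TCP) lies midway between the tips of the shut fingers; the grasp point (between the pads) lies 19 mm behind it; z points along the fingers, y is the line along which they close (so a half turn about z gives the same grasp; the last joint's range is limited). The gripper opens to 87 mm and grips with 3 to 60 N. Pads are 19 mm wide; open, the fingers measure 117 mm over their backs; the gripper's body (75 mm by 190 mm) begins 51 mm behind the grasp point.
Start: joints at [1.292, 0.321, -0.07, 1.45, 0.023, 1.371, -0.057], TCP at [0.188, -0.622, 0.223] pointing down, gripper open.
Joint ranges: [-2.86, 2.86], [-0.3, 2.09], [-1.38, 1.24], [0.06, 2.45], [-1.56, 4.7], [0.09, 2.05], [-2.69, 2.69]. Speed limits (rad/s): [2.57, 2.57, 3.14, 3.14, 3.14, 3.14, 3.14].

### API

Orientations are given as a rotation vector (axis times angle).
In Python, from bench import ctrl gives the robot as it stands. The module is installed in compiled form; this text tells all that it offers.
- The arm moves only by the shell command python3 -m handwheel 'ROWS' [FORCE]. ROWS is JSON, a list of rows, each a list of 7 numbers: the finger opening in m, from 0 to 0.087, then the shift along the tool's x, y, z in m, then the turn, a rotation vector about the tool's x, y, z in degrees. A call has 1 to 12 rows; each row shifts and turns the commanded pose from where the row before left it, along the tool's axes as they then stand; what a row does not reach is not made up. A row lasts 1/8 s, in which the tool goes at most 62.5 mm and 10.7 degrees, less where a joint would pass 70% of its speed; a pose out of reach is approached as far as the arm can. A call is refused whole if a number of a shift passes 0.0625 or a number of a turn 10.7, either way. A call with a gripper value outside its range is refused whole. The fingers move at their own pace and stop on an object; FORCE is the grip in N (left out, the last holds). Time passes only in rows, so rows that do not move let the fingers close. It gives the time, the measured TCP pose, the force, the opening and the grip force at its end, in the units of the state.
- ctrl.get_state(): the state, without advancing time (a new reading comes with each control period).
- ctrl.get_image(name): name is "side" or "top" or "wrist"; returns (picture, depth): 420x560x3 uint8, blue, green, red; 420x560 float32, m along the optical axis (not along the pixel's ray), 0 where there is no reading.
- ctrl.camera_info(name): a dict with "intrinsics" (3x3 intrinsics, pixels), "R" (3x3) and "t" (3): a world point X has camera coordinates R X + t. Camera axes: x right, y down, z forward; pixel columns grow to the right and rows downward; lengths in m; the calibration is good to about 2 mm. A picture is of the moment at which its call begins: read the wrist's pose just before it. camera_info takes no time and is no camera call; for the wrist camera it gives the pose at the moment of the call.
- ctrl.close_job(): hands the job in; it is judged then, once.
The state is a dict: "time": time; "joint_positions": joint angles; "qd": joint speeds; "joint_torque": joint torques, N m; "position": TCP position; "tool_rot": TCP orientation; "ft_force": force on the tool from outside, world axes, zero at the start; "torque": the same for the moment, N m; "grip_width": opening from 0.0 (shut) to 1.0 (fully open); "grip_force": force on a finger pad.
Only numpy, scipy, OpenCV 4.12 (cv2) and the standard library are available. Lean on these libraries where they do the work, as an engineer would, in place of code of your own. Each camera call takes 0.05 s, during which the arm holds its last target. There are 200 camera calls.

## Working session

There is one attempt and no reset: what is moved stays moved. The work goes in short steps, Python scripts to look and compute and a shell command to move; the robot and the scene stay as the last step left them, time stands still between calls to the robot, and variables do not carry over. Pictures are saved under pics/ and viewed, at most 14 in all, crops included, and the job is handed in when it is done.

```bash
mkdir -p pics
cat > h.py <<'E'
import numpy as np,cv2
from bench import ctrl
def grab(n):
    ci=ctrl.camera_info(n); im,d=ctrl.get_image(n)
    K,R,t=[np.array(ci[k],float) for k in("intrinsics","R","t")]
    v,u=np.mgrid[:420,:560]
    c=np.stack([(u-K[0,2])/K[0,0]*d,(v-K[1,2])/K[1,1]*d,d],-1)
    P=(c-t)@R; P[d==0]=np.nan
    return im,d,P
E
python3 - <<'E'
from h import *
s=ctrl.get_state();print({k:np.round(v,3) for k,v in s.items()})
a,d,P=grab("top");cv2.imwrite("pics/top.png",a);np.save("top.npy",P)
b,d,Q=grab("side");cv2.imwrite("pics/side.png",b);np.save("side.npy",Q)
E
```

```text
{'time': np.float64(0.0), 'joint_positions': array([ 1.292,  0.322, -0.07 ,  1.452,  0.023,  1.371, -0.057]), 'qd': array([-0.   , -0.001, -0.   , -0.002,  0.   ,  0.001, -0.   ]), 'joint_torque': array([-0.0000e+00, -4.9129e+01, -4.0400e-01, -3.1253e+01, -6.4000e-02,
        4.4000e-02,  0.0000e+00]), 'position': array([ 0.187, -0.622,  0.221]), 'tool_rot': array([-3.106e+00, -4.580e-01,  1.000e-03]), 'ft_force': array([-0.083, -0.286, -0.289]), 'torque': array([-0.026, -0.062, -0.013]), 'grip_force': np.float64(0.0), 'grip_width': np.float64(1.001)}
```

View pics/top.png

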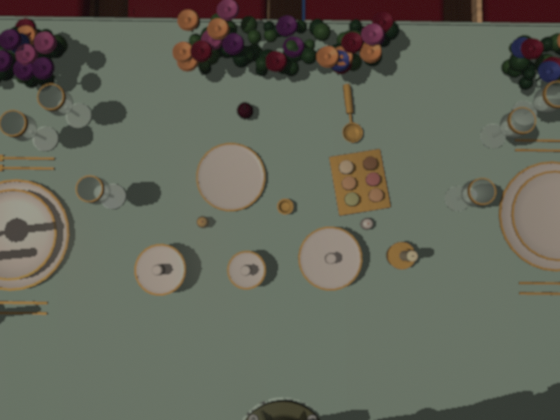

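View pics/side.png

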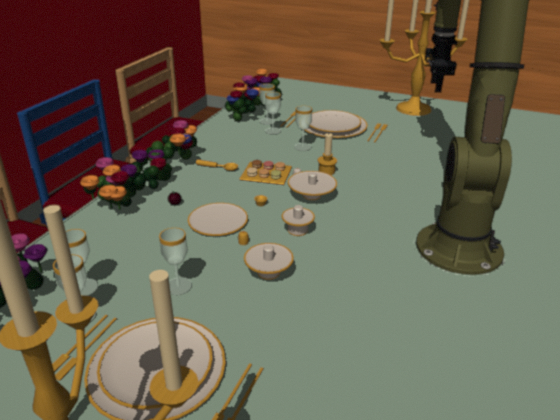

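The top view shows the charger at (232,177), tray (360,182), medium tier (160,270), small (247,269), large (331,258) and candle (403,255). The glass feet are at about (112,195) and (458,198).

Run:
```python
from h import *
P=np.load("top.npy")
def near(n,u,v,r,lo,hi):
    vv,uu=np.mgrid[:420,:560]
    m=(np.hypot(uu-u,vv-v)<r)&(P[...,2]>lo)&(P[...,2]<hi)
    p=P[m]; (c,rad)=cv2.minEnclosingCircle(p[:,:2].astype(np.float32))
    print(n,m.sum(),'circ',np.round(c,4),round(rad,4),'mean',p.mean(0).round(4),'zmed',np.median(p[:,2]).round(4))
near('charger',232,177,40,.005,.02)
for n,u,v,r in(('med',160,270,32),('small',247,269,26),('large',331,258,38)):
    near(n+' plate',u,v,r,.038,.055); near(n+' knob',u,v,15,.07,.09)
near('candle pan',403,255,20,.038,.055);near('candle top',408,255,14,.12,.15)
near('glassL',95,190,26,.1,.2);near('glassR',475,195,26,.1,.2)
for u,v in((287,206),(202,222),(367,224),(245,110)):near('bit',u,v,10,.005,.2)
print(np.nanmedian(P[330:370,100:200,2]))
s=ctrl.get_state()
from scipy.spatial.transform import Rotation as R
print(R.from_rotvec(s['tool_rot']).as_matrix().round(3))
```

```text
charger 3761 circ [0.6497 0.1304] 0.0995 mean [0.648  0.1358 0.0103] zmed 0.0102
med plate 1974 circ [0.4208 0.2939] 0.0611 mean [0.4202 0.2937 0.0482] zmed 0.0481
med knob 106 circ [0.4202 0.2934] 0.013 mean [0.4206 0.2924 0.0786] zmed 0.0789
small plate 1067 circ [0.4212 0.0912] 0.0455 mean [0.4212 0.0912 0.0483] zmed 0.0482
small knob 100 circ [0.4214 0.0905] 0.0127 mean [0.4217 0.0903 0.0789] zmed 0.0794
large plate 3097 circ [ 0.4506 -0.1065] 0.0759 mean [ 0.45   -0.1061  0.0479] zmed 0.0479
large knob 96 circ [ 0.4506 -0.1055] 0.0128 mean [ 0.4507 -0.1054  0.0789] zmed 0.0789
candle pan 398 circ [ 0.4579 -0.2758] 0.0333 mean [ 0.4585 -0.2695  0.0472] zmed 0.0472
candle top 113 circ [ 0.4579 -0.2758] 0.0123 mean [ 0.4584 -0.2743  0.1356] zmed 0.1366
glassL 586 circ [0.5971 0.4265] 0.0313 mean [0.5976 0.4278 0.1301] zmed 0.1306
glassR 604 circ [ 0.5995 -0.4266] 0.0317 mean [ 0.6009 -0.4276  0.1295] zmed 0.1301
bit 198 circ [ 0.5773 -0.0046] 0.0243 mean [ 5.755e-01 -2.000e-04  1.760e-02] zmed 0.0181
bit 142 circ [0.5369 0.2039] 0.0232 mean [0.5355 0.1993 0.0259] zmed 0.0293
bit 128 circ [ 0.5375 -0.2047] 0.023 mean [ 0.5342 -0.1974  0.0273] zmed 0.0288
bit 234 circ [0.8123 0.1006] 0.0221 mean [0.8086 0.1011 0.0329] zmed 0.0343
0.0014861399754701064
[[ 0.957  0.289 -0.001]
 [ 0.289 -0.957  0.002]
 [-0.    -0.002 -1.   ]]
```

```bash
python3 - <<'E'
from h import *
P=np.load("top.npy");p=P[130:225,185:280].reshape(-1,3);p=p[(p[:,2]>.006)&(p[:,2]<.016)]
for i in range(4):
    c=np.median(p[:,:2],0) if i==0 else np.array(c)
    p=p[np.hypot(*(p[:,:2]-c).T)<.092]; c,r=cv2.minEnclosingCircle(p[:,:2].astype(np.float32));print(c,r,p.mean(0))
E
python3 -m handwheel '[[0.087,0,0,0,0,0,8.4],[0.087,0,0,0,0,0,8.4],[0.087,0.0264,-0.0516,0,0,0,0],[0.087,0.0264,-0.0516,0,0,0,0],[0.087,0.0264,-0.0516,0,0,0,0],[0.087,0.0264,-0.0516,0,0,0,0],[0.087,0.0264,-0.0516,0,0,0,0],[0.087,0.0264,-0.0516,0,0,0,0],[0.087,0.0264,-0.0516,0,0,0,0],[0.087,0.0264,-0.0516,0,0,0,0],[0.087,0.0264,-0.0516,0,0,0,0],[0.087,0.0264,-0.0516,0,0,0,0]]' 20
python3 -m handwheel '[[0.087,0,0,0,0,0,0],[0.087,0,0,0,0,0,0]]'
```

```text
(0.6469737887382507, 0.1377640664577484) 0.09018917381763458 [0.64756071 0.13625718 0.01040268]
(0.6469737887382507, 0.1377640664577484) 0.09018917381763458 [0.64756071 0.13625718 0.01040268]
(0.6469737887382507, 0.1377640664577484) 0.09018917381763458 [0.64756071 0.13625718 0.01040268]
(0.6469737887382507, 0.1377640664577484) 0.09018917381763458 [0.64756071 0.13625718 0.01040268]
time: 1.6
position: [0.4521, -0.1048, 0.2224]
tool_rot: [3.141, -0.001, 0.0]
ft_force: [1.3, -0.7, 0.3]
grip_width: 0.997
grip_force: 0.0
time: 1.85
position: [0.4513, -0.1069, 0.2222]
tool_rot: [3.141, -0.0, -0.002]
ft_force: [0.6, -0.5, -0.4]
grip_width: 0.999
grip_force: 0.0
```

```bash
python3 -m handwheel '[[0.087,-0.0007,-0.0012,0.05,0,0,0],[0.087,0,0,0.05,0,0,0],[0.087,0,0,0.04,0,0,0],[0.087,0,0,0.02,0,0,0],[0.087,0,0,0.006,0,0,0],[0.087,0,0,0,0,0,0],[0.05,0,0,0,0,0,0],[0.03,0,0,0,0,0,0],[0,0,0,0,0,0,0],[0,0,0,0,0,0,0],[0,0,0,0,0,0,0],[0,0,0,0,0,0,0]]' 20
```

```text
time: 3.35
position: [0.4511, -0.1052, 0.0565]
tool_rot: [3.142, -0.001, -0.0]
ft_force: [0.0, 0.6, -0.5]
grip_width: 0.404
grip_force: 0.0
```

```bash
python3 -m handwheel '[[0,0,0,0,0,0,0],[0,0,0,0,0,0,0],[0,0,0,0,0,0,0],[0,0,0,0,0,0,0]]' 25
```

```text
time: 3.85
position: [0.4511, -0.1054, 0.0565]
tool_rot: [3.141, -0.001, -0.0]
ft_force: [-0.4, -0.7, -0.3]
grip_width: 0.288
grip_force: 25.0
```

```bash
python3 -m handwheel '[[0,0,0,-0.02,0,0,0],[0,0,0,-0.04,0,0,0],[0,0,0,-0.04,0,0,0],[0,0.02,-0.025,0,0,0,0],[0,0.035,-0.043,0,0,0,0],[0,0.035,-0.043,0,0,0,0],[0,0.035,-0.043,0,0,0,0],[0,0.035,-0.043,0,0,0,0],[0,0.026,-0.032,0,0,0,0],[0,0.0104,-0.0124,0,0,0,0],[0,0,0,0,0,0,0],[0,0,0,0,0,0,0]]'
python3 - <<'E'
from h import *
a,d,P=grab("wrist");cv2.imwrite("pics/w1.png",a)
a,d,P=grab("top");cv2.imwrite("pics/t1.png",a[110:330,90:480]);print(ctrl.get_state()['position'])
E
```

```text
time: 5.35
position: [0.6469, 0.1342, 0.156]
tool_rot: [3.14, -0.003, -0.002]
ft_force: [0.2, -0.9, -2.9]
grip_width: 0.29
grip_force: 24.9
[0.64722712 0.13400872 0.15652038]
```

View pics/w1.png

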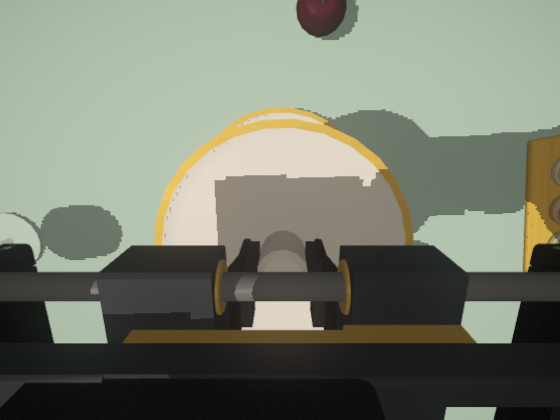

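The wrist picture shows the large tier's gilt plate centred at about x=285, with the charger's rim showing evenly above it at row 110. The grasp is good, so I'll lower it.

```bash
python3 -m handwheel '[[0,0.0005,-0.002,0.04,0,0,0],[0,0,0,0.03,0,0,0],[0,0,0,0.012,0,0,0],[0,0,0,0.005,0,0,0],[0,0,0,0.002,0,0,0],[0,0,0,0.001,0,0,0],[0,0,0,0,0,0,0]]'
python3 -m handwheel '[[0,0,0,0.001,0,0,0],[0,0,0,0,0,0,0]]'
```

```text
time: 6.32
position: [0.6485, 0.1382, 0.0672]
tool_rot: [-3.142, 0.001, -0.002]
ft_force: [-0.7, 0.4, -1.6]
grip_width: 0.286
grip_force: 24.9
time: 6.58
position: [0.6481, 0.138, 0.0656]
tool_rot: [3.141, -0.001, 0.0]
ft_force: [0.7, 0.0, -3.6]
grip_width: 0.291
grip_force: 24.9
```

```bash
python3 -m handwheel '[[0,0,0,0.001,0,0,0],[0,0,0,0,0,0,0]]'
python3 -m handwheel '[[0,0,0,0.001,0,0,0],[0,0,0,0,0,0,0]]'
```

```text
time: 6.82
position: [0.6482, 0.1381, 0.0646]
tool_rot: [3.142, -0.001, 0.0]
ft_force: [-0.3, -0.3, -2.7]
grip_width: 0.289
grip_force: 25.0
time: 7.08
position: [0.6486, 0.1379, 0.0645]
tool_rot: [3.141, -0.001, 0.002]
ft_force: [-1.2, -2.6, 4.9]
grip_width: 0.286
grip_force: 25.0
```

```bash
python3 -m handwheel '[[0.06,0,0,0,0,0,0],[0.06,0,0,0,0,0,0],[0.06,0,0,0,0,0,0],[0.06,0,0,0,0,0,0],[0.06,0,0,-0.02,0,0,0],[0.06,0,0,-0.06,0,0,0],[0.06,0,0,-0.06,0,0,0]]'
python3 -m handwheel '[[0.06,-0.02,-0.014,0,0,0,0],[0.06,-0.04,-0.027,0,0,0,0],[0.06,-0.04,-0.027,0,0,0,0],[0.06,-0.04,-0.027,0,0,0,0],[0.06,-0.04,-0.027,0,0,0,0],[0.06,-0.03,-0.021,0,0,0,0],[0.06,-0.018,-0.012,0,0,0,0],[0.06,0,0,0,0,0,0],[0.06,0,0,0,0,0,0]]'
cat >> h.py <<'E'
def circ(P,c,rad,lo,hi):
    m=(np.hypot(P[...,0]-c[0],P[...,1]-c[1])<rad)&(P[...,2]>lo)&(P[...,2]<hi)
    p=P[m]; cc,r=cv2.minEnclosingCircle(p[:,:2].astype(np.float32))
    print(len(p),np.round(cc,4),round(r,4),p.mean(0).round(4))
E
python3 - <<'E'
from h import *
a,d,P=grab("top");cv2.imwrite("pics/t2.png",a)
circ(P,(.648,.137),.1,.051,.062);circ(P,(.648,.137),.03,.078,.095)
circ(P,(.42,.293),.03,.07,.09)
E
```

```text
time: 7.95
position: [0.648, 0.1383, 0.2064]
tool_rot: [-3.141, 0.0, -0.001]
ft_force: [0.5, -0.1, -0.3]
grip_width: 0.692
grip_force: 0.0
time: 9.07
position: [0.4217, 0.2919, 0.2037]
tool_rot: [3.141, -0.004, 0.001]
ft_force: [1.1, -0.9, -0.4]
grip_width: 0.689
grip_force: 0.0
2977 [0.6478 0.1381] 0.0756 [0.6477 0.1381 0.0562]
98 [0.6476 0.1376] 0.0128 [0.6472 0.1371 0.0867]
0 [0. 0.] 0.0 [nan nan nan]h.py:13: RuntimeWarning: Mean of empty slice.
  print(len(p),np.round(cc,4),round(r,4),p.mean(0).round(4))
  ret = um.true_divide(
```

View pics/t2.png

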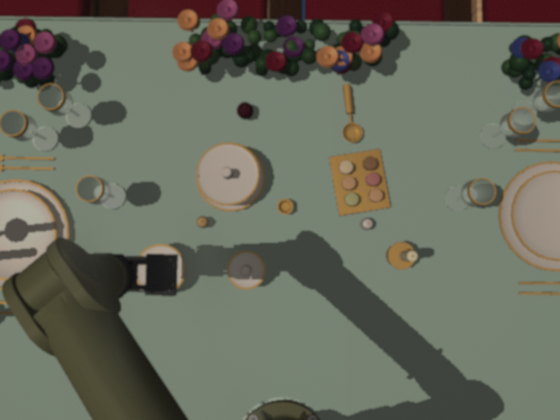

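Large tier stands concentric on the charger (228,175), upright and at the right height. Next comes the medium tier.

```bash
python3 -m handwheel '[[0.06,-0.001,-0.001,0.05,0,0,0],[0.06,0,0,0.05,0,0,0],[0.06,0,0,0.03,0,0,0],[0.06,0,0,0.013,0,0,0],[0.06,0,0,0.004,0,0,0],[0.06,0,0,0,0,0,0],[0,0,0,0,0,0,0],[0,0,0,0,0,0,0],[0,0,0,0,0,0,0],[0,0,0,0,0,0,0],[0,0,0,0,0,0,0],[0,0,0,0,0,0,0]]'
python3 -m handwheel '[[0,0,0,0,0,0,0]]'
```

```text
time: 10.62
position: [0.4192, 0.2939, 0.0565]
tool_rot: [3.141, -0.001, 0.0]
ft_force: [-1.2, -0.5, 1.9]
grip_width: 0.291
grip_force: 25.0
time: 10.75
position: [0.4192, 0.2939, 0.0565]
tool_rot: [3.141, -0.001, 0.0]
ft_force: [0.6, -1.4, 1.4]
grip_width: 0.288
grip_force: 25.0
```

```bash
python3 -m handwheel '[[0,0,0,-0.02,0,0,0],[0,0,0,-0.05,0,0,0],[0,0,0,-0.05,0,0,0],[0,0.02,0.0137,0,0,0,0],[0,0.04,0.0274,0,0,0,0],[0,0.04,0.0274,0,0,0,0],[0,0.04,0.0274,0,0,0,0],[0,0.04,0.0274,0,0,0,0],[0,0.03,0.0206,0,0,0,0],[0,0.018,0.012,0,0,0,0],[0,0,0,0,0,0,0],[0,0,0,0,0,0,0]]'
python3 -m handwheel '[[0,0,0,0,0,0,0]]'
python3 - <<'E'
from h import *
a,d,P=grab("side");cv2.imwrite("pics/s3.png",a)
a,d,P=grab("top");m=(P[...,2]>.155)&(P[...,2]<.175)&(np.hypot(P[...,0]-.648,P[...,1]-.138)<.07)
p=P[m];print(m.sum(),p.min(0),p.max(0))
from scipy.optimize import least_squares
h=p[:,:2];e=h[cv2.convexHull((h*1e4).astype(np.int32),returnPoints=False)[:,0]]
print(least_squares(lambda q:np.hypot(*(e-q).T)-.06,[.648,.138],loss='soft_l1',f_scale=.001).x)
print(ctrl.get_state()['position'])
E
```

```text
time: 12.25
position: [0.6458, 0.139, 0.1757]
tool_rot: [-3.141, -0.001, 0.003]
ft_force: [0.3, 0.8, -3.0]
grip_width: 0.288
grip_force: 25.0
time: 12.38
position: [0.646, 0.1395, 0.1765]
tool_rot: [-3.142, -0.003, 0.001]
ft_force: [-0.5, 0.6, -2.3]
grip_width: 0.288
grip_force: 25.0
102 [0.63890271 0.08473684 0.16481756] [0.68910657 0.10079952 0.17460484]
[0.64894837 0.14466665]
[0.64641895 0.13910022 0.17680274]
```

View pics/s3.png

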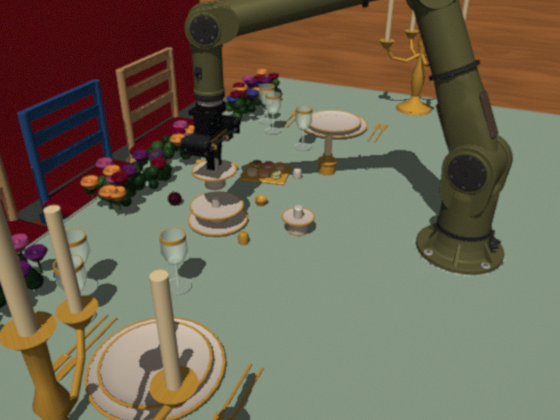

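The side view shows the medium tier hanging level at (215,175), directly over the large tier's knob (215,203). I'll lower it.

```bash
python3 -m handwheel '[[0,0.0007,0.0012,0.025,0,0,0],[0,0,0,0.02,0,0,0],[0,0,0,0.012,0,0,0],[0,0,0,0.004,0,0,0],[0,0,0,0.002,0,0,0],[0,0,0,0,0,0,0]]'
python3 -m handwheel '[[0,0,0,0.001,0,0,0],[0,0,0,0,0,0,0]]'
python3 -m handwheel '[[0,0,0,0.001,0,0,0],[0,0,0,0,0,0,0]]'
```

```text
time: 13.22
position: [0.6482, 0.1371, 0.1141]
tool_rot: [-3.141, 0.001, -0.001]
ft_force: [0.2, 0.3, -2.1]
grip_width: 0.29
grip_force: 25.0
time: 13.48
position: [0.6479, 0.137, 0.1128]
tool_rot: [3.142, -0.001, 0.001]
ft_force: [0.2, 0.2, -3.0]
grip_width: 0.29
grip_force: 25.0
time: 13.72
position: [0.6477, 0.1369, 0.1114]
tool_rot: [3.141, -0.001, -0.0]
ft_force: [-0.5, -0.5, -3.0]
grip_width: 0.288
grip_force: 25.0
```

```bash
python3 -m handwheel '[[0,0,0,0.001,0,0,0],[0,0,0,0,0,0,0]]'
```

```text
time: 13.98
position: [0.6479, 0.137, 0.1106]
tool_rot: [3.142, -0.001, 0.0]
ft_force: [0.2, 0.0, -2.1]
grip_width: 0.29
grip_force: 25.0
```

```bash
python3 -m handwheel '[[0,0,0,0.0007,0,0,0],[0,0,0,0,0,0,0]]'
```

```text
time: 14.22
position: [0.6481, 0.1369, 0.1105]
tool_rot: [3.141, -0.001, 0.001]
ft_force: [-0.2, -0.1, 3.0]
grip_width: 0.286
grip_force: 25.0
```

```bash
python3 -m handwheel '[[0.06,0,0,0,0,0,0],[0.06,0,0,0,0,0,0],[0.06,0,0,0,0,0,0],[0.06,0,0,0,0,0,0],[0.06,0,0,-0.02,0,0,0],[0.06,0,0,-0.05,0,0,0],[0.06,0,0,-0.03,0,0,0]]'
python3 -m handwheel '[[0.06,-0.02,0.004,0,0,0,0],[0.06,-0.045,0.0095,0,0,0,0],[0.06,-0.05,0.01,0,0,0,0],[0.06,-0.05,0.01,0,0,0,0],[0.06,-0.035,0.008,0,0,0,0],[0.06,-0.02,0.004,0,0,0,0],[0.06,-0.0065,0.001,0,0,0,0],[0.06,0,0,0,0,0,0],[0.06,0,0,0,0,0,0]]'
python3 - <<'E'
from h import *
a,d,P=grab("top")
circ(P,(.648,.137),.1,.098,.11);circ(P,(.648,.137),.03,.122,.14);circ(P,(.648,.137),.1,.051,.062)
E
```

```text
time: 15.1
position: [0.6488, 0.1377, 0.2141]
tool_rot: [-3.141, 0.0, -0.006]
ft_force: [0.9, 0.2, 0.2]
grip_width: 0.689
grip_force: 0.0
time: 16.23
position: [0.4221, 0.091, 0.2101]
tool_rot: [-3.141, -0.0, -0.001]
ft_force: [0.4, 0.9, 0.0]
grip_width: 0.69
grip_force: 0.0
2007 [0.6488 0.137 ] 0.0608 [0.6487 0.137  0.1024]
112 [0.6482 0.1373] 0.0134 [0.6478 0.1362 0.1321]
929 [0.6479 0.1383] 0.0759 [0.6273 0.1278 0.057 ]
```

```bash
python3 -m handwheel '[[0.06,0,0,0.05,0,0,0],[0.06,0,0,0.05,0,0,0],[0.06,0,0,0.035,0,0,0],[0.06,0,0,0.014,0,0,0],[0.06,0,0,0.004,0,0,0],[0.06,0,0,0,0,0,0],[0,0,0,0,0,0,0],[0,0,0,0,0,0,0],[0,0,0,0,0,0,0],[0,0,0,0,0,0,0],[0,0,0,0,0,0,0],[0,0,0,0,0,0,0]]'
python3 -m handwheel '[[0,0,0,0,0,0,0]]'
```

```text
time: 17.77
position: [0.4214, 0.0904, 0.0569]
tool_rot: [3.141, -0.001, 0.0]
ft_force: [-0.2, -0.8, 0.1]
grip_width: 0.286
grip_force: 25.0
time: 17.9
position: [0.4214, 0.0904, 0.0569]
tool_rot: [3.141, -0.001, 0.0]
ft_force: [-0.4, -0.9, 0.6]
grip_width: 0.287
grip_force: 25.0
```

```bash
python3 -m handwheel '[[0,0,0,-0.02,0,0,0],[0,0,0,-0.05,0,0,0],[0,0,0,-0.05,0,0,0],[0,0,0,-0.05,0,0,0],[0,0.02,-0.004,0,0,0,0],[0,0.045,-0.0095,0,0,0,0],[0,0.05,-0.01,0,0,0,0],[0,0.05,-0.01,0,0,0,0],[0,0.035,-0.008,0,0,0,0],[0,0.02,-0.004,0,0,0,0],[0,0.0074,-0.001,0,0,0,0],[0,0,0,0,0,0,0]]'
python3 -m handwheel '[[0,0,0,0,0,0,0],[0,0,0,0,0,0,0]]'
```

```text
time: 19.4
position: [0.6482, 0.137, 0.2262]
tool_rot: [3.142, -0.0, -0.002]
ft_force: [-0.7, -0.0, -1.4]
grip_width: 0.287
grip_force: 25.0
time: 19.65
position: [0.6482, 0.1367, 0.2273]
tool_rot: [3.141, -0.001, 0.001]
ft_force: [0.3, 0.4, -2.2]
grip_width: 0.291
grip_force: 25.0
```

```bash
python3 -m handwheel '[[0,0.0005,0,0.03,0,0,0],[0,0,0,0.02,0,0,0],[0,0,0,0.012,0,0,0],[0,0,0,0.004,0,0,0],[0,0,0,0.002,0,0,0],[0,0,0,0,0,0,0]]'
python3 -m handwheel '[[0,0,0,0.001,0,0,0],[0,0,0,0,0,0,0]]'
python3 -m handwheel '[[0,0,0,0.0007,0,0,0],[0,0,0,0,0,0,0]]'
```

```text
time: 20.4
position: [0.6495, 0.1372, 0.1594]
tool_rot: [-3.141, 0.001, -0.001]
ft_force: [0.4, 0.3, -1.6]
grip_width: 0.293
grip_force: 25.0
time: 20.65
position: [0.6493, 0.137, 0.1581]
tool_rot: [3.142, -0.001, 0.001]
ft_force: [-1.0, 0.1, -1.5]
grip_width: 0.285
grip_force: 25.0
time: 20.9
position: [0.6492, 0.1369, 0.1571]
tool_rot: [3.141, -0.001, -0.0]
ft_force: [0.5, -0.8, -1.7]
grip_width: 0.291
grip_force: 25.0
```

```bash
python3 -m handwheel '[[0,0,0,0.0007,0,0,0],[0,0,0,0,0,0,0]]'
```

```text
time: 21.15
position: [0.6494, 0.1369, 0.1569]
tool_rot: [3.141, -0.001, 0.001]
ft_force: [-0.9, -0.9, 1.7]
grip_width: 0.289
grip_force: 25.0
```

```bash
python3 -m handwheel '[[0.06,0,0,0,0,0,0],[0.06,0,0,0,0,0,0],[0.06,0,0,0,0,0,0],[0.06,0,0,0,0,0,0],[0.06,0,0,-0.02,0,0,0],[0.06,0,0,-0.05,0,0,0],[0.06,0,0,-0.02,0,0,0]]'
python3 -m handwheel '[[0.06,-0.01,0.0216,0,0,0,0],[0.06,-0.02,0.0432,0,0,0,0],[0.06,-0.022,0.0475,0,0,0,0],[0.06,-0.022,0.0475,0,0,0,0],[0.06,-0.022,0.0475,0,0,0,0],[0.06,-0.022,0.0475,0,0,0,0],[0.06,-0.022,0.0475,0,0,0,0],[0.06,-0.022,0.0475,0,0,0,0],[0.06,-0.018,0.039,0,0,0,0],[0.06,-0.011,0.0238,0,0,0,0],[0.06,0,0,0,0,0,0],[0.06,0,0,0,0,0,0]]'
python3 - <<'E'
from h import *
a,d,P=grab("top")
circ(P,(.648,.137),.1,.144,.157);circ(P,(.648,.137),.03,.17,.19);circ(P,(.648,.137),.1,.098,.11)
E
```

```text
time: 22.02
position: [0.6505, 0.138, 0.2512]
tool_rot: [-3.14, 0.0, -0.009]
ft_force: [-0.5, 0.1, -0.4]
grip_width: 0.687
grip_force: 0.0
time: 23.52
position: [0.4588, -0.2741, 0.2468]
tool_rot: [-3.141, -0.002, -0.001]
ft_force: [0.4, 0.3, 0.6]
grip_width: 0.695
grip_force: 0.0
1209 [0.649  0.1379] 0.0462 [0.6485 0.1371 0.1487]
118 [0.6493 0.137 ] 0.0131 [0.6482 0.1364 0.1788]
822 [0.6488 0.1375] 0.061 [0.6354 0.1276 0.1031]
```

```bash
python3 -m handwheel '[[0.06,-0.0004,0.0015,0.05,0,0,0],[0.06,0,0,0.05,0,0,0],[0.06,0,0,0.035,0,0,0],[0.06,0,0,0.013,0,0,0],[0.06,0,0,0.004,0,0,0],[0.06,0,0,0,0,0,0],[0,0,0,0,0,0,0],[0,0,0,0,0,0,0],[0,0,0,0,0,0,0],[0,0,0,0,0,0,0],[0,0,0,0,0,0,0],[0,0,0,0,0,0,0]]'
python3 -m handwheel '[[0,0,0,0,0,0,0]]'
```

```text
time: 25.08
position: [0.4576, -0.2772, 0.0945]
tool_rot: [3.141, -0.001, 0.0]
ft_force: [0.5, -0.4, 0.5]
grip_width: 0.269
grip_force: 25.0
time: 25.2
position: [0.4576, -0.2772, 0.0945]
tool_rot: [3.141, -0.001, 0.0]
ft_force: [0.8, 0.1, 0.7]
grip_width: 0.265
grip_force: 25.0
```

```bash
python3 -m handwheel '[[0,0,0,-0.025,0,0,0],[0,0,0,-0.05,0,0,0],[0,0,0,-0.05,0,0,0],[0,0,0,-0.05,0,0,0],[0,0,0,-0.03,0,0,0],[0,0,0,-0.01,0,0,0]]'
python3 -m handwheel '[[0,0.01,-0.0216,0,0,0,0],[0,0.02,-0.0432,0,0,0,0],[0,0.022,-0.0475,0,0,0,0],[0,0.022,-0.0475,0,0,0,0],[0,0.022,-0.0475,0,0,0,0],[0,0.022,-0.0475,0,0,0,0],[0,0.022,-0.0475,0,0,0,0],[0,0.022,-0.0475,0,0,0,0],[0,0.018,-0.039,0,0,0,0],[0,0.0114,-0.0254,0,0,0,0],[0,0,0,0,0,0,0],[0,0,0,0,0,0,0]]'
python3 -m handwheel '[[0,0,0,0,0,0,0],[0,0,0,0,0,0,0]]'
python3 - <<'E'
from h import *
a,d,P=grab("side");cv2.imwrite("pics/s4.png",a[50:300,100:400])
E
```

```text
time: 25.95
position: [0.4581, -0.2771, 0.3107]
tool_rot: [3.14, -0.0, 0.002]
ft_force: [-0.2, -0.4, -3.9]
grip_width: 0.272
grip_force: 25.0
time: 27.45
position: [0.6488, 0.1361, 0.3078]
tool_rot: [3.14, -0.001, -0.004]
ft_force: [0.5, -1.1, -2.4]
grip_width: 0.265
grip_force: 25.0
time: 27.7
position: [0.6493, 0.1357, 0.3095]
tool_rot: [3.141, -0.004, 0.0]
ft_force: [-0.4, -0.4, -4.0]
grip_width: 0.274
grip_force: 25.0
```

View pics/s4.png

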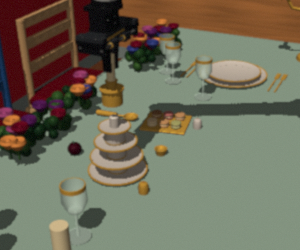

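The crop shows the three tiers stacked concentrically. The candle hangs upright above the top knob, at about (112,95) over (114,120). I'll lower it.

```bash
python3 -m handwheel '[[0,-0.0003,-0.0013,0.03,0,0,0],[0,0,0,0.02,0,0,0],[0,0,0,0.01,0,0,0],[0,0,0,0.004,0,0,0],[0,0,0,0.002,0,0,0],[0,0,0,0,0,0,0]]'
python3 -m handwheel '[[0,0,0,0.001,0,0,0],[0,0,0,0,0,0,0]]'
python3 -m handwheel '[[0,0,0,0.001,0,0,0],[0,0,0,0,0,0,0]]'
```

```text
time: 28.5
position: [0.6492, 0.1386, 0.244]
tool_rot: [-3.141, 0.001, -0.001]
ft_force: [-0.5, 0.8, -3.1]
grip_width: 0.267
grip_force: 25.0
time: 28.75
position: [0.649, 0.1384, 0.2426]
tool_rot: [3.142, -0.001, 0.0]
ft_force: [-0.2, 0.2, -1.9]
grip_width: 0.271
grip_force: 25.0
time: 29.0
position: [0.6489, 0.1383, 0.2413]
tool_rot: [3.141, -0.001, -0.0]
ft_force: [-0.1, -0.1, -2.8]
grip_width: 0.268
grip_force: 25.0
```

```bash
python3 -m handwheel '[[0,0,0,0.0008,0,0,0],[0,0,0,0,0,0,0]]'
python3 -m handwheel '[[0,0,0,0.0004,0,0,0],[0,0,0,0,0,0,0]]'
```

```text
time: 29.25
position: [0.6489, 0.1384, 0.2406]
tool_rot: [3.142, -0.001, 0.0]
ft_force: [-0.4, -0.2, -2.8]
grip_width: 0.272
grip_force: 25.0
time: 29.5
position: [0.649, 0.1384, 0.2406]
tool_rot: [3.142, -0.001, 0.001]
ft_force: [0.7, 0.2, -0.3]
grip_width: 0.271
grip_force: 25.0
```

Force is rising, so the candle is seated. I'll release it, retreat straight up and then sideways, and check.

```bash
python3 -m handwheel '[[0,0,0,0.0003,0,0,0],[0.06,0,0,0,0,0,0],[0.06,0,0,0,0,0,0],[0.06,0,0,0,0,0,0],[0.06,0,0,0,0,0,0],[0.06,0,0,0,0,0,0],[0.06,0,0,-0.02,0,0,0],[0.06,0,0,-0.04,0,0,0],[0.06,0,0,-0.04,0,0,0]]'
python3 -m handwheel '[[0.06,-0.02,0.04,0,0,0,0],[0.06,-0.02,0.04,0,0,0,0],[0.06,-0.02,0.04,0,0,0,0],[0.06,-0.02,0.04,0,0,0,0],[0.06,-0.01,0.02,0,0,0,0],[0.06,0,0,0,0,0,0],[0.06,0,0,0,0,0,0],[0.06,0,0,0,0,0,0]]'
python3 - <<'E'
from h import *
a,d,P=grab("top")
circ(P,(.648,.137),.03,.26,.3);circ(P,(.648,.137),.05,.188,.205);circ(P,(.648,.137),.1,.144,.157);circ(P,(.648,.137),.1,.098,.11);circ(P,(.648,.137),.1,.051,.062)
b,d,P=grab("side");cv2.imwrite("pics/f.png",np.hstack([a[100:300,80:360],b[70:270,120:400]]))
E
```

```text
time: 30.62
position: [0.6489, 0.1384, 0.3426]
tool_rot: [-3.141, 0.001, -0.002]
ft_force: [0.6, 0.3, 0.5]
grip_width: 0.688
grip_force: 0.0
time: 31.62
position: [0.5592, -0.0397, 0.3403]
tool_rot: [-3.141, -0.004, -0.001]
ft_force: [-0.6, 0.2, 0.3]
grip_width: 0.688
grip_force: 0.0
149 [0.65   0.1385] 0.0121 [0.6487 0.1379 0.2811]
493 [0.65   0.1389] 0.0331 [0.6451 0.1355 0.1936]
580 [0.649  0.1376] 0.0459 [0.6372 0.1281 0.1491]
817 [0.6489 0.1371] 0.0607 [0.6349 0.1273 0.1031]
775 [0.6481 0.1383] 0.0759 [0.6251 0.1379 0.057 ]
```

View pics/f.png

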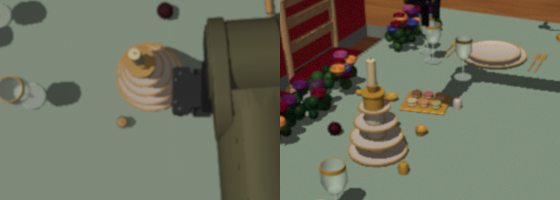

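The tower is complete and upright, and its levels step up 46 mm, 46 mm and 44.5 mm with axes within 2 mm of each other. Both glasses are still standing.

```bash
python3 -c "
from bench import ctrl
print(ctrl.close_job())"
```

```text
the job is handed in; nothing more can be done
None
```

The dessert stand is built on the charger with the large, medium and small tiers and then the candle, each seated and let go with both glasses standing; I handed the job in at about 32 s of robot time, and no verdict was returned.

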